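Switch check of a repaired angle sander

TASK

The repaired angle sander lies paddle-up in its test stand: check its switch. Flip the small steel lock-off lever on the paddle forward (towards the sanding disc) against its spring, and while it is forward squeeze the paddle fully home against the body and keep it fully home for two seconds; then let go and back away so that paddle and lever both spring back. Do not lean hard on the tool, and leave the other things on the bench where they are.

Things in the scene. Friction and masses are not known exactly. Their poses are not given: they have to be found in the camera images.
- stand: Aluminium base plate, 400 x 130 x 12 mm, fixed to the bench, with white saddle blocks and an upright stop plate. Origin: on the bench, in the tool's middle plane, under the lever pivot when the sander is all the way back. +x = forward, from the battery end to the disc end of the tool; z up.
- sander (a joint): How far forward the sander has slid in its saddles (m); starts anywhere from 0 to 0.010. This end play is loose: pushing the lever slides the tool forward with about 2 N of friction until its head meets the upright stop plate, which is clamped somewhere between 0.014 and 0.028 (different each time). The tool stays where it is left and cannot move in any other way.
- disc (a point): Centre of the top of the 75 mm sanding disc on the sander's metal head, 129 mm above the bench, 95 mm in front of the lever pivot; slides with the sander. The grey barrel behind it is 54 mm in diameter, its axis level along the stand's x, 68 mm above the bench; a black battery block is at the rear.
- lever_pivot (a point): Point on the sander at the lever's hinge line as it lies with the paddle out, 111 mm above the bench, in the tool's middle plane; slides with the sander, does not go down with the paddle. Same axes as the stand (+x forward).
- paddle (a joint): Angle of the black paddle on top of the barrel (rad): 0 = out, 0.10 = fully home at a firm stop. Plate 140 x 30 x 6 mm, upper face 114 mm above the bench, hinged at its rear end 105 mm behind the lever pivot; its front goes down (10 mm at the lever). Sprung: moves at about 3.5 N pressed near the lever, 9 N when home. With the lever back it is blocked after about 1 mm.
- press_spot (a point): Point on the paddle's upper face, 14 mm behind the lever pivot; moves with the paddle.
- lever (a joint): Angle of the steel lock-off lever (rad): 0 = back, locked; 1.10 = forward at its firm stop; frees the paddle above about 0.6. A flat tab 20 mm wide, 4 thick, reaching 24 mm from its hinge at mid-thickness of the paddle plate. At 0 it leans 15 degrees backward from upright, at 1.10 48 degrees forward (tip 16 mm above the hinge, 18 mm in front of it).
- lever_tip (a point): Middle of the free end of the lever tab; moves with it. A spring (2 to 4 N here) returns the lever as soon as it is let go; once the paddle is home the lever is trapped forward until the paddle comes up. Pressing down on the forward tab presses the paddle too.
- spool: Metal spool, 52 mm diameter, 50 mm high, standing; origin under its centre. Bystander.
- flux_jar: Small jar, 44 mm diameter, 45 mm high; origin under its centre. Bystander.
- screwdriver: Screwdriver, 170 mm long, lying along its x; bystander.
- circuit_board: Dark circuit board, 90 x 60 mm, up to 20 mm high with its components; origin under its centre. Bystander.
- spare_pad: Spare black backing pad, 75 mm diameter, 16 mm high with its hub; origin under its centre. Bystander.

How it is judged (in metres and radians):
On the way, in this order (a step that is already met when the one before it is completed fails the run):
1. the lock-off lever is flipped forward (above 0.6 of 1.10 rad) (value of joint lever above 0.6 rad), for 0.1 s.
2. the paddle is held fully home (above 0.088 of 0.10 rad) for 1.5 s without a break (value of joint paddle above 0.088 rad), for 1.5 s.
At the end, for the whole second after the job is handed in: After the check the paddle is out again (under 0.02 rad), the lever is back (under 0.12 rad), and the things around it are at rest where they were (within 30 mm) (value of joint paddle below 0.02 rad and value of joint lever below 0.12 rad and linear speed of each of spool, flux_jar, screwdriver, circuit_board, spare_pad below 0.02 m/s); the robot touches nothing.
It fails at once if the robot presses on the sander or its stand with more than 45 N (contact force between any of the arm, the fingers and stand above 45 N).
It fails at once if another thing on the bench is moved by more than 30 mm (distance of any of spool, flux_jar, screwdriver, circuit_board, spare_pad from where it was at the start of the episode above 0.03 m).
It also fails if it takes over 42 s, if anything falls off the work surface, if the arm or the gripper's body presses on something with over 40 N, if the wrist force passes 120 N, or if a joint passes its speed limit or range.

ROBOT

A 6-joint arm with a two-finger parallel gripper is mounted at the origin on the work surface. World frame = base frame: x ahead of the robot, y to its left, z up, the work surface at z = 0. Lengths are in mm, angles in rad, forces in N, time in s.
With the tool pointing down it reaches from about 300 to 850 mm from the base axis. Payload 5.4 kg.
Tool frame: the origin (TCP) lies midway between the tips of the shut fingers; the grasp point (between the pads) lies 19 mm behind it; z points along the fingers, y is the line along which they close (so a half turn about z gives the same grasp; the last joint's range is limited). The gripper opens to 85 mm and grips with 20 to 120 N. Pads are 22 mm wide; open, the fingers measure 114 mm over their backs; the gripper's body (76 mm by 85 mm) begins 54 mm behind the grasp point. The pads swing forward as they close: fully open they stand 13 mm farther back than shut.
Start: joints at [-1.465, 0.158, 1.597, -0, 1.386, -0.21], TCP at [178.558, -546.556, 231.299] pointing down, gripper open.
Joint ranges: [-2.91, 2.91], [-0.94, 2.29], [0.18, 2.7], [-1.29, 4.43], [0.17, 2.64], [-3, 3]. Speed limits (rad/s): [2.57, 2.57, 3.14, 3.14, 3.14, 3.14].

INTERFACE

Orientations are given as a unit quaternion [w, x, y, z].
In Python, from station import arm, capture gives the robot as it stands. The module is installed in compiled form; this text tells all that it offers. Calls block until the motion is done:
- arm.movep(position, orientation): joint-space move of the TCP to a pose.
- arm.line_to(position, attitude=None, rate=150, f_stop=None): straight line of the TCP; attitude=None keeps the orientation; rate is the mean speed in mm/s. With f_stop (N) it stops when the force on the tool has changed by that much, and returns True; else False.
- arm.movej(angles): joint-space move.
- arm.grip(opening): opening from 0.0 (shut) to 1.0 (fully open); the grip force is fixed at half the most; returns when the fingers have stopped.
- arm.sleep(seconds).
- arm.ik(position, orientation): joint angles nearest the present ones, or None.
- arm.read_state(): the state.
- capture(name): name is "scene" or "side" or "wrist"; returns a dict with "img" (384x512x3 uint8, red, green, blue), "intrinsics" (3x3 intrinsics, pixels), "dist_coeffs" ([k1, k2, p1, p2, k3] as OpenCV has them; the pictures are not rectified), "R" (3x3) and "t" (3): a world point X has camera coordinates R X + t. Camera axes: x right, y down, z forward; pixel columns grow to the right and rows downward; lengths in mm; the calibration is good to about 2 mm. A picture is of the moment at which its call begins. There is no depth.
A pose or a line that the arm cannot do raises arm.PlanningError and nothing moves.
- arm.sign_off(): hands the job in; it is judged then, once.
The state is a dict: "time": time; "qpos": joint angles; "joint_vel": joint speeds; "joint_efforts": joint torques, N m; "eef_pos": TCP position; "orientation": TCP orientation; "ft_force": force on the tool from outside, world axes, zero at the start; "wrist_torque": the same for the moment, N m; "grip_width": opening from 0.0 (shut) to 1.0 (fully open); "grip_force": force on a finger pad.
Only numpy, scipy, OpenCV 4.12 (cv2) and the standard library are available. Lean on these libraries where they do the work, as an engineer would, in place of code of your own. Each camera call takes 0.05 s, during which the arm holds its last target. There are 200 camera calls.

## Working session

There is one attempt and no reset: what is moved stays moved. The work goes in short steps, each a Python script; the robot and the scene stay as the last script left them, time stands still between calls to the robot, and variables do not carry over. Pictures are saved under pics/ and viewed, at most 10 in all, crops included, and the job is handed in when it is done.

```bash
mkdir -p pics
cat > h.py <<'E'
import numpy as np, cv2
from station import arm, capture
def shot(n,f):
    c=capture(n); cv2.imwrite(f'pics/{f}.png',c['img'][...,::-1]); np.savez(f'pics/{f}.npz',**{k:np.array(v) for k,v in c.items()}); return c
def load(f): return dict(np.load(f'pics/{f}.npz'))
def ray(c,uv):
    p=cv2.undistortPoints(np.array([[uv]],float),c['intrinsics'],c['dist_coeffs'])[0,0]
    d=c['R'].T@np.array([p[0],p[1],1]); return -c['R'].T@c['t'], d/np.linalg.norm(d)
def plane(c,uv,z):
    o,d=ray(c,uv); return o+d*(z-o[2])/d[2]
def tri(obs):
    A=np.zeros((3,3));b=np.zeros(3)
    for c,uv in obs:
        o,d=ray(c,uv);P=np.eye(3)-np.outer(d,d);A+=P;b+=P@o
    X=np.linalg.solve(A,b)
    return X,[float(np.linalg.norm(np.cross(X-ray(c,uv)[0],ray(c,uv)[1]))) for c,uv in obs]
def proj(c,X):
    return cv2.projectPoints(np.array([X],float),cv2.Rodrigues(c['R'])[0],c['t'],c['intrinsics'],c['dist_coeffs'])[0][0,0]
E
python3 - <<'E'
from h import *
a=shot('scene','s0');b=shot('side','d0')
cv2.imwrite('pics/both.png',cv2.resize(np.hstack([a['img'],b['img']])[...,::-1],(800,300)))
for c in(a,b): print(-c['R'].T@c['t'], c['R'][2])
s=arm.read_state(); print(s['time'],s['orientation'],s['ft_force'])
E
```

```text
[1064.55529395 -530.55633307  550.42005138] [-0.54474446  0.65511479 -0.52352468]
[ 468.92961045 -394.77950527  631.58100315] [ 0.24606674  0.60052873 -0.76079985]
0.1 [-8.40186650e-04  9.87560046e-01  1.57240100e-01  3.51014515e-05] [ 0.00789772 -0.78239749  1.33649766]
```

View pics/s0.png

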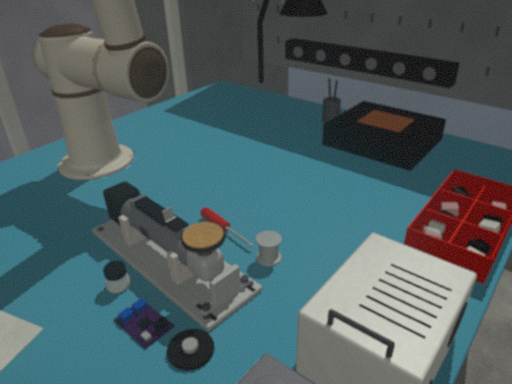

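View pics/d0.png

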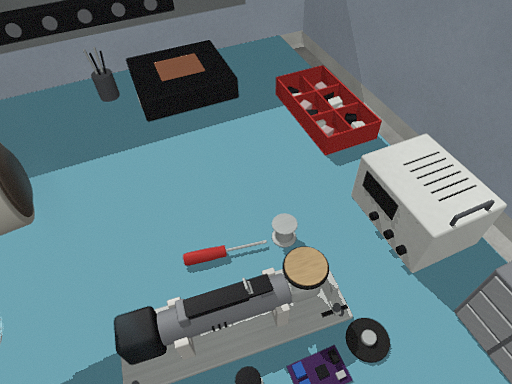

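The scene view shows the tan disc at about (203,236) and the lever tab near (168,214). In the side view they are at about (306,266) and (250,284). Next I'll measure the disc and zoom in on the lever.

Run:
```python
from h import *
obs=[];cr=[]
for f,g,o in(('s0',(203,236),(95,175)),('d0',(306,266),(170,240))):
    c=load(f);hsv=cv2.cvtColor(c['img'],cv2.COLOR_RGB2HSV)
    m=cv2.inRange(hsv,(8,60,90),(28,255,255))
    n,l,st,ce=cv2.connectedComponentsWithStats(m); k=l[g[1],g[0]]
    cn=max(cv2.findContours((l==k).astype(np.uint8),0,cv2.CHAIN_APPROX_NONE)[0],key=len)
    P=np.array([plane(c,p[0].astype(float),129)[:2] for p in cn],np.float32)
    print(f,st[k],ce[k],cv2.minEnclosingCircle(P),cv2.fitEllipse(P))
    obs.append((c,cv2.fitEllipse(cn)[0]))
    x,y=o;cr.append(cv2.resize(c['img'][y:y+100,x:x+130,::-1],None,fx=3,fy=3,interpolation=cv2.INTER_CUBIC) if f=='s0' else cv2.resize(c['img'][y:y+100,x:x+130,::-1],None,fx=3,fy=3,interpolation=cv2.INTER_CUBIC))
print(tri(obs))
cv2.imwrite('pics/crop.png',np.hstack(cr))
```

```text
s0 [182 221  42  27 854] [202.48126464 234.48009368] ((635.6194458007812, -167.4134063720703), 36.31431198120117) ((636.9761352539062, -167.56549072265625), (67.41451263427734, 69.68461608886719), 3.4886035919189453)
d0 [ 284  247   44   39 1343] [305.63886821 265.84214445] ((634.934814453125, -167.2279815673828), 34.74892044067383) ((635.0728759765625, -167.5188751220703), (67.58940887451172, 67.87057495117188), 81.51364135742188)
(array([ 635.54147795, -167.1556723 ,  126.58593359]), [0.44388689773308887, 0.4438868977330637])
```

View pics/crop.png

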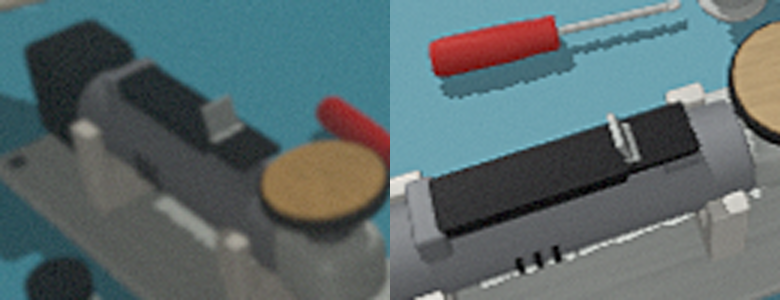

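The crops show the black paddle with the steel lever standing up on it. In the left crop its tip edge is at about (218,98). In the right crop the tip end is at about (613,117) and the base at about (635,160).

Run:
```python
from h import *
s=load('s0');d=load('d0')
S=lambda x,y:(95+(x+.5)/3-.5,175+(y+.5)/3-.5); D=lambda x,y:(170+(x-390+.5)/3-.5,240+(y+.5)/3-.5)
p=[plane(d,D(*q),114) for q in((430,182),(692,103),(443,232),(698,150))]+[plane(s,S(*q),114) for q in((150,63),(275,150),(120,80))]
print(np.round(p,1))
for a,b in((0,1),(2,3),(4,5)):
    v=p[b]-p[a]; print(np.linalg.norm(v),np.degrees(np.arctan2(v[1],v[0])))
c=(p[0]+p[2])/2; v=np.array([635.4,-167.4])-c[:2]; th=np.arctan2(v[1],v[0]); print('paddle rear->disc',np.linalg.norm(v),np.degrees(th))
u=v/np.linalg.norm(v); piv=np.array([635.4,-167.4])-95*u; print('pivot',piv)
n=np.array([-u[1],u[0]])
for w in(-10,10):
  for nm,a,h in(('tip',-24*np.sin(.262),24*np.cos(.262)),('root',0,3)):
    X=np.r_[piv+a*u+w*n,111+h]; print(w,nm,(proj(s,X)-[95,175])*3,(proj(d,X)-[170,240])*3+[390,0])
from scipy.spatial.transform import Rotation as R
```

```text
[[ 440.  -137.8  114. ]
 [ 580.9 -151.8  114. ]
 [ 439.  -165.7  114. ]
 [ 572.6 -177.5  114. ]
 [ 438.6 -137.1  114. ]
 [ 578.9 -153.2  114. ]
 [ 439.6 -162.4  114. ]]
141.59427945737863 -5.668010072520777
134.21668967521927 -5.042485062848411
141.22386637496885 -6.533270932863671
paddle rear->disc 196.5401805006845 -4.575782983805634
pivot [ 540.70279475 -159.82112686]
-10 tip [198.96828028 107.34606562] [619.71221869 147.08891794]
-10 root [209.88318307 138.77501158] [633.12151474 160.44846188]
10 tip [226.14350714  93.4659669 ] [608.00518486 112.56785411]
10 root [236.64455492 124.53671057] [621.47076797 126.67353261]
```

The disc and paddle measurements agree: pivot at about (540.8, -158.8), axis at about -5.2°, and the predicted tab lands on the seen one. Next I'll approach behind the lever, confirm clearance, and sweep forward.

```bash
cat >> h.py <<'E'
a=np.radians(-5.2); U=np.array([np.cos(a),np.sin(a),0]); PIV=np.array([540.8,-158.8,0.])
Q=[0,np.cos(a/2),np.sin(a/2),0]
def at(x,z): return (PIV+U*x+[0,0,z]).tolist()
def where():
    s=arm.read_state(); e=np.array(s['eef_pos'])-PIV; f=np.array(s['ft_force'])
    print('t %.2f x %.1f y %.1f z %.1f F(fwd,lat,up) %.1f %.1f %.1f'%(s['time'],e@U,e@[-U[1],U[0],0],e[2],f@U,f@[-U[1],U[0],0],f[2])); return e@U,e[2]
E
python3 - <<'E'
from h import *
arm.grip(0.0)
arm.movep(at(-28,200),Q); where()
print(arm.line_to(at(-28,124),rate=60,f_stop=8)); where()
s=shot('scene','s1');d=shot('side','d1')
cr=[cv2.resize(c['img'][y:y+100,x:x+130,::-1],None,fx=3,fy=3,interpolation=cv2.INTER_CUBIC) for c,x,y in((s,95,155),(d,170,220))]
cv2.imwrite('pics/crop1.png',np.hstack(cr))
E
```

```text
t 2.73 x -28.0 y -0.8 z 200.1 F(fwd,lat,up) -0.1 -0.4 -0.2
False
t 4.15 x -27.7 y -0.1 z 124.5 F(fwd,lat,up) 0.1 0.5 -0.2
```

View pics/crop1.png

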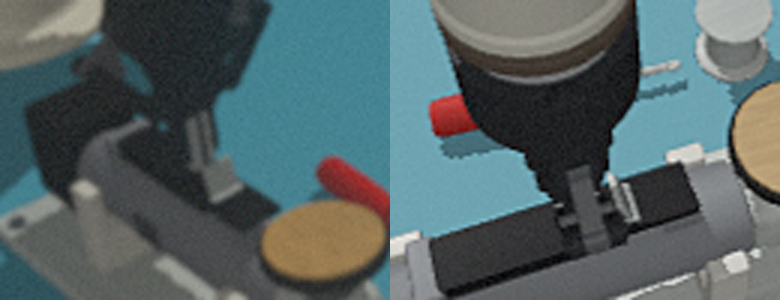

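The shut fingers are directly behind the lever and centred on the tab, in the left crop at about (205,150) and in the right at about (590,210), clear of the paddle. Sweeping forward now.

Run:
```python
from h import *
print(arm.line_to(at(45,124),rate=25,f_stop=10)); x,z=where()
s=shot('scene','s2');d=shot('side','d2')
cr=[cv2.resize(c['img'][y:y+100,x:x+130,::-1],None,fx=3,fy=3,interpolation=cv2.INTER_CUBIC) for c,x,y in((s,95,155),(d,190,220))]
cv2.imwrite('pics/crop2.png',np.hstack(cr))
```

```text
True
t 6.18 x 23.1 y 0.3 z 122.6 F(fwd,lat,up) -1.0 -1.5 3.9
```

View pics/crop2.png

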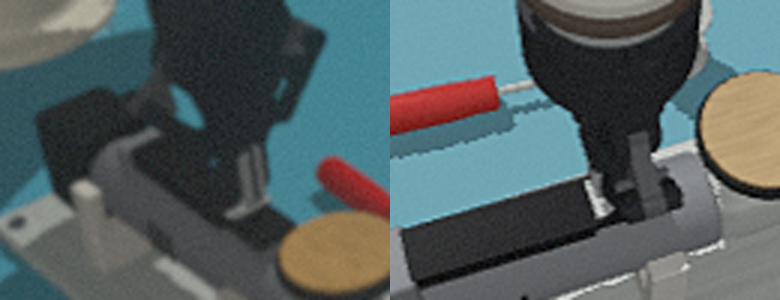

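The tab appears forward under the fingertips. A light strip shows at about (248,210) in the left crop, and the tab root at about (600,198) in the right. I'll measure how far the disc has moved and check the geometry.

```bash
cat >> h.py <<'E'
def disc(f,g):
    c=load(f);m=cv2.inRange(cv2.cvtColor(c['img'],cv2.COLOR_RGB2HSV),(8,60,90),(28,255,255))
    l=cv2.connectedComponents(m)[1]
    cn=max(cv2.findContours((l==l[g[1],g[0]]).astype(np.uint8),0,cv2.CHAIN_APPROX_NONE)[0],key=len)
    e=np.array(cv2.fitEllipse(np.array([plane(c,p[0].astype(float),129)[:2] for p in cn],np.float32))[0])
    return (e-PIV[:2])@U[:2]
E
python3 - <<'E'
from h import *
print(disc('s0',(203,236)),disc('d0',(306,266)),disc('s2',(208,238)),disc('d2',(312,260)))
where()
for f,n in(('s2',0),('d2',1)):
    c=load(f); px=16
    for ang in(1.1,-.262+0):
        a2=1.1-.262 if ang>0 else -.262
        for w in(-10,10):
            for r in(0,24):
                X=PIV+U*(px+r*np.sin(a2))+np.array([-U[1],U[0],0])*w+[0,0,111+r*np.cos(a2)]
                o=([95,155],[190,220])[n]; print(f,round(a2,2),w,r,((proj(c,X)-o)*3+[390*n,0]).round())
E
```

```text
96.57475165943873 94.67510054645243 112.46429717756313 110.51834301015607
t 6.28 x 22.8 y 0.3 z 122.5 F(fwd,lat,up) -1.6 -0.6 4.0
s2 0.84 -10 0 [227. 213.]
s2 0.84 -10 24 [242. 203.]
s2 0.84 10 0 [254. 198.]
s2 0.84 10 24 [269. 188.]
s2 -0.26 -10 0 [227. 213.]
s2 -0.26 -10 24 [216. 177.]
s2 -0.26 10 0 [254. 198.]
s2 -0.26 10 24 [243. 163.]
d2 0.84 -10 0 [602. 212.]
d2 0.84 -10 24 [634. 188.]
d2 0.84 10 0 [590. 179.]
d2 0.84 10 24 [622. 154.]
d2 -0.26 -10 0 [602. 212.]
d2 -0.26 -10 24 [589. 196.]
d2 -0.26 10 0 [590. 179.]
d2 -0.26 10 24 [577. 161.]
```

The image matches the forward-tab prediction (root at about (590–602, 179–212)) and not the upright one, and the tool has slid 16 mm. I'll slide down the tab a little so I'm not on its tip, then press.

Run:
```python
from h import *
arm.line_to(at(19.5,119.5),rate=20,f_stop=15); where()
print(arm.line_to(at(19.5,104),rate=12,f_stop=18)); x,z=where()
d=shot('side','d3');s=shot('scene','s3')
cr=[cv2.resize(c['img'][y:y+100,x:x+130,::-1],None,fx=3,fy=3,interpolation=cv2.INTER_CUBIC) for c,x,y in((s,95,155),(d,190,220))]
cv2.imwrite('pics/crop3.png',np.hstack(cr)); where()
```

```text
t 6.59 x 19.6 y -0.1 z 119.6 F(fwd,lat,up) -0.6 -0.3 4.1
True
t 7.47 x 20.4 y -0.2 z 112.5 F(fwd,lat,up) -4.4 0.9 10.1
t 7.57 x 20.4 y -0.2 z 112.5 F(fwd,lat,up) -4.4 1.3 10.1
```

View pics/crop3.png

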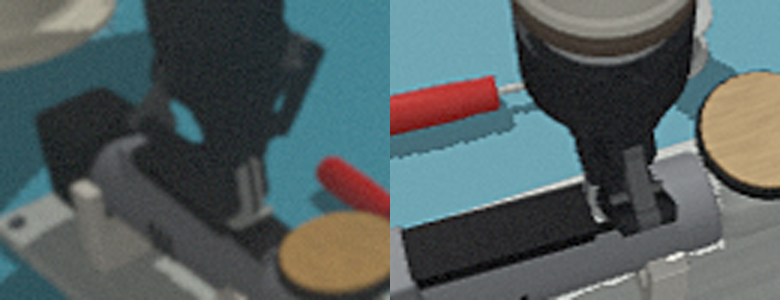

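The paddle has clearly gone down under the fingers, with the tab trapped forward. Upward force is about 10 N. I'll press in small steps to confirm the firm stop, then hold.

Run:
```python
from h import *
x,z=where()
for i in range(6):
    z-=0.7; arm.line_to(at(x,z),rate=10,f_stop=15); where()
    F=arm.read_state()['ft_force'][2]
    if F>20: break
for i in range(5): arm.sleep(0.5); where()
```

```text
t 7.57 x 20.4 y -0.2 z 112.5 F(fwd,lat,up) -4.4 1.3 10.1
t 7.82 x 20.3 y -0.1 z 112.5 F(fwd,lat,up) -2.9 -0.0 10.2
t 8.07 x 20.4 y -0.1 z 112.3 F(fwd,lat,up) -4.1 0.7 12.1
t 8.32 x 20.4 y -0.1 z 112.1 F(fwd,lat,up) -5.9 1.1 15.0
t 8.57 x 20.5 y -0.2 z 111.9 F(fwd,lat,up) -7.0 1.7 17.6
t 8.82 x 20.6 y -0.2 z 111.6 F(fwd,lat,up) -8.8 0.9 21.1
t 9.32 x 20.6 y -0.2 z 111.7 F(fwd,lat,up) -8.5 2.3 20.2
t 9.82 x 20.6 y -0.2 z 111.7 F(fwd,lat,up) -9.4 1.8 20.3
t 10.32 x 20.6 y -0.2 z 111.7 F(fwd,lat,up) -8.4 2.2 20.9
t 10.82 x 20.6 y -0.2 z 111.7 F(fwd,lat,up) -8.0 1.6 19.4
t 11.32 x 20.6 y -0.2 z 111.7 F(fwd,lat,up) -9.1 1.2 21.5
```

The final stiffness is about 12 N/mm, which looks like a firm stop. I'll check the paddle angle in the image against predicted edge lines.

Run:
```python
from h import *
shot('side','d4'); shot('scene','s4'); where()
n=np.array([-U[1],U[0],0]); out=[]
for f in('d2','d4'):
    c=load(f); k=4; x0,y0=215,255
    im=cv2.resize(c['img'][y0:y0+65,x0:x0+100,::-1],None,fx=k,fy=k,interpolation=cv2.INTER_CUBIC)
    for th,col in((0,(0,255,0)),(.05,(0,255,255)),(.1,(0,0,255))):
        def P(l,w,h): # l from hinge
            return PIV+U*(16-105+l*np.cos(th)+h*np.sin(th))+n*w+[0,0,111-l*np.sin(th)+h*np.cos(th)]
        # front end corners, upper face
        for w in(-15,15):
            q=(proj(c,P(140,w,3))-[x0,y0]+.5)*k; cv2.circle(im,tuple(q.astype(int).tolist()),3,col,1)
    out.append(im)
cv2.imwrite('pics/cmp.png',np.hstack(out))
```

```text
t 11.42 x 20.6 y -0.2 z 111.7 F(fwd,lat,up) -8.3 1.5 20.6
```

View pics/cmp.png

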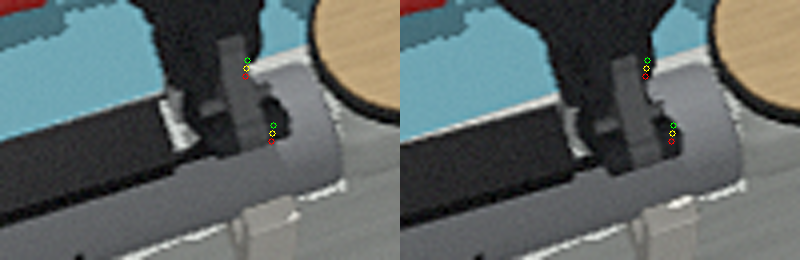

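The front paddle corner moved about 5 px down in the image, from (288,110) to (283,130) at 4x. That matches the full 0.10 rad stroke, so the paddle is home and has been held for more than 2.5 s. Releasing now.

Run:
```python
from h import *
arm.line_to(at(18,150),rate=50); arm.line_to(at(18,240),rate=120); arm.line_to(at(-140,260),rate=150); arm.sleep(.5); where()
s=shot('scene','s5');d=shot('side','d5')
cr=[cv2.resize(c['img'][y:y+100,x:x+130,::-1],None,fx=3,fy=3,interpolation=cv2.INTER_CUBIC) for c,x,y in((s,95,175),(d,190,220))]
cv2.imwrite('pics/crop5.png',np.hstack(cr))
```

```text
t 15.00 x -139.9 y 0.0 z 260.0 F(fwd,lat,up) -0.6 -0.2 -0.5
```

View pics/crop5.png

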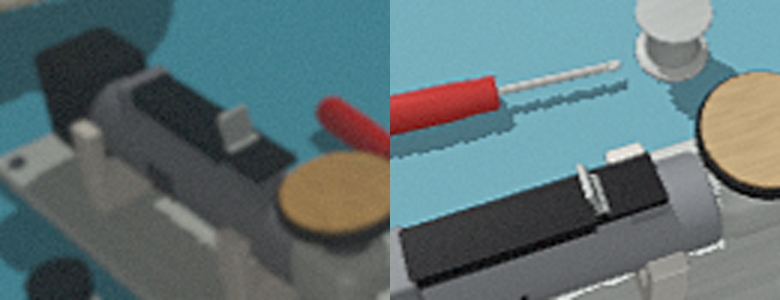

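The lever stands back upright at about (235,130) in the left crop and (592,190) in the right. The paddle is out again and the bystanders are in place.

```bash
python3 -c "
from h import *
print(arm.sign_off())"
```

```text
the job is handed in; nothing more can be done
None
```

The switch check is done and handed in: I flipped the lever forward, held the paddle fully home for about 2.6 s at about 21 N downward, and after I let go both sprang back with nothing else disturbed. The hand-in gave no verdict.

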